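# Empty the red-capped shaker on the tasting counter

## Robot

A 6-joint arm with a two-finger parallel gripper is mounted at the origin on the work surface. World frame = base frame: x ahead of the robot, y to its left, z up, the work surface at z = 0. Lengths are in mm, angles in rad, forces in N, time in s.
With the tool pointing down it reaches from about 275 to 1000 mm from the base axis. Payload 8.4 kg.
Tool frame: the origin (TCP) lies at the very end of the fingers, on their centre line; the grasp point (between the pads) lies 19 mm behind it; z points along the fingers, y is the direction in which the jaws open and shut (so a half turn about z gives the same grasp; the last joint's range is limited). The gripper opens to 85 mm and grips with 20 to 120 N. Pads are 22 mm wide; open, the fingers measure 114 mm over their backs; the gripper's body (76 mm by 85 mm) begins 54 mm behind the grasp point. The pads swing forward as they close: fully open they stand 13 mm farther back than shut.
Start: joints at [-1.177, 0.353, 1.633, -0, 1.155, -0.002], TCP at [240.965, -576.683, 231.281] pointing down, gripper open.
Joint ranges: [-2.63, 2.63], [-0.92, 2.1], [0.06, 2.66], [-1.3, 4.44], [0, 2.69], [-3.02, 3.02]. Speed limits (rad/s): [2.22, 2.22, 2.79, 3.14, 3.14, 3.14].

## Interface

Orientations are given as [roll, pitch, yaw] about the fixed x, y, z axes, in that order (R = Rz(yaw) Ry(pitch) Rx(roll)).
In Python, from rig import r gives the robot as it stands.
- The arm moves only by the tool move_arm, never from a script. Its argument "increments" is a list of rows, each an object of numbers: "tx", "ty", "tz": the shift along the tool's x, y, z in cm; "rx", "ry", "rz": the turn, a rotation vector about the tool's x, y, z in degrees; "gripper": the gripper's target within -1 to 1 (fully open at 1, half-way at 0, shut at -1). A call has 1 to 12 rows; each row shifts and turns the commanded pose from where the row before left it, along the tool's axes as they then stand; what a row does not reach is not made up. A row lasts 1/10 s, in which the tool goes at most 50 mm and 8.59 degrees, less where a joint would pass 70% of its speed; a pose out of reach is approached as far as the arm can. A call is refused whole if a number of a shift passes 5 or a number of a turn 8.59, either way. A call with a gripper value outside its range is refused whole. The fingers move at their own pace and stop on an object; "squeeze" is the grip in N (left out, the last holds). Time passes only in rows, so rows that do not move let the fingers close. It gives the time, the measured TCP pose, the force and the opening at its end, in the units of the state.
- r.sense(): the state, without advancing time (a new reading comes with each control period).
- r.grab_frame(name): name is "side" or "top" or "wrist"; returns (picture, depth): 400x640x3 uint8, red, green, blue; 400x640 float32, mm along the optical axis (not along the pixel's ray), 0 where there is no reading.
- r.camera_model(name): a dict with "fx", "fy", "cx", "cy" (pixels), "R" (3x3) and "t" (3): a world point X has camera coordinates R X + t; the wrist camera has in their place "hand_eye" (4x4, takes a point from camera to tool coordinates, whose origin is the TCP and whose axes are the flange's). Camera axes: x right, y down, z forward; pixel columns grow to the right and rows downward; lengths in mm; the calibration is good to about 2 mm. A picture is of the moment at which its call begins: read the wrist's pose just before it. camera_model takes no time and is no camera call.
- r.sign_off(): hands the job in, once; it reports no verdict.
Trained networks look in the newest picture that a camera, given by its name, has taken for a name from the list of things; names that differ only in an ending like _2 or _b are one class to them, and where a whole thing is asked for, a point or a joint stands for the part that bears it (a point fixed in the world has none). Each returns a list of dicts, best first, with "confidence" (0 to 1); they miss things now and then, are a little off and sometimes report something else, mostly with a low value. They report only what shows in the picture. A call takes as long as a camera call. They do not tell look-alikes from the thing itself.
- r.cut_out(query, camera): "mask" (400x640 bool, what is visible of it) and "bbox" ([left, top, right, bottom] in pixels, round what is visible of it).
- r.place_of(query, camera): "location" ([row, column] in pixels: a listed point, or the origin of a listed thing).
The state is a dict: "clock": time; "qpos": joint angles; "qvel": joint speeds; "joint_efforts": joint torques, N m; "eef_pos": TCP position; "tcp_rot": TCP orientation; "contact_force": force on the tool from outside, world axes, zero at the start; "wrist_torque": the same for the moment, N m; "opening": opening from 0.0 (shut) to 1.0 (fully open).
Only numpy, scipy, OpenCV 4.12 (cv2) and the standard library are available. Lean on these libraries where they do the work, as an engineer would, in place of code of your own. Each camera call takes 0.05 s, during which the arm holds its last target. There are 200 camera calls.

## Task

On the shop's tasting counter, unscrew the red perforated shaker cap, lift it off and set it, open side down, on the round black rubber pad of the same stand. Then tip that shaker over in its pivoting stand so that its two white ceramic balls roll out of the wide mouth into the stand's dark metal tray.

Things in the scene. Friction and masses are not known exactly. Their poses are not given: they have to be found in the camera images.
- red_cap_mid (a point): Centre, half-way up, of the red cap with small holes: 62 mm wide, 40 mm tall, open below, 60 g, on the red-banded clear shaker (the blue-capped one on a like stand is not in the job). About a quarter turn (0.8 to 1.9 rad) counterclockwise seen from above frees it; clockwise is blocked. It turns freely and, once turned, lifts straight up, clear after 36 mm.
- red_stand: Fixed stand; origin on the counter under the shaker's axis, x the pouring side, z up. Shaker pivots about y at height 95 mm: bottom 50 below, rim 58 above pivot, 54 mm wide, neck (top 34 mm) 46 wide, mouth 40; tips to +x, drag 0.2 N m, to a stop at 2.1 rad, stays put. Posts at y +-44, 104 high. Rubber cap pad: centre x 25, y -118 mm, 76 wide, top 10 high (base 6).
- red_ball_a_center (a point): Centre of a white ceramic ball, 18 mm wide, 12 g, at first on the bottom inside the red-capped shaker. It rolls out when the shaker is tipped well past level (over about 1.7 rad). The stand's dark metal tray that is to catch it: in the stand's frame inside x 20 to 170 mm, y -50 to 50 mm, floor 9 and rim 42 mm above the counter.
- red_ball_b_center (a point): Centre of the other white ceramic ball in the red-capped shaker, like the first.
There are look-alikes about, which are no part of the job. Of the things that look like the part that bears red_cap_mid, the smallest one is meant.

How it is judged:
By the outcome, as a careful person would: the job done as asked, in the order asked, and still so for the second after the job is handed in, with the robot touching nothing.
It also fails if it takes over 51 s, if anything falls off the work surface, if the arm or the gripper's body presses on something with over 40 N, if the wrist force passes 120 N, or if a joint passes its speed limit or range.

## Working session

There is one attempt and no reset: what is moved stays moved. The work goes in short steps, Python scripts to look and compute and a tool call to move; the robot and the scene stay as the last step left them, time stands still between calls to the robot, and variables do not carry over. Pictures are saved under pics/ and viewed, about 8 in all and at most 12, crops included, and the job is handed in when it is done.

Besides the shell and the picture viewer there is one more tool, called after "Request:" by a JSON object that holds its "op" and its "data", one argument or row to a line. move_arm: Moves the arm, as the interface text tells. Its arguments: {"type":"object","properties":{"increments":{"type":"array","items":{"type":"object","properties":{"tx":{"type":"number"},"ty":{"type":"number"},"tz":{"type":"number"},"rx":{"type":"number"},"ry":{"type":"number"},"rz":{"type":"number"},"gripper":{"type":"number"}}}},"squeeze":{"type":"number"}},"required":["increments"]}

```bash
ls; mkdir -p pics
cat > h.py <<'E'
import numpy as np,cv2
from rig import r
def back(cam,u,v,d):
    m=r.camera_model(cam); p=np.array([(u-m['cx'])/m['fx']*d,(v-m['cy'])/m['fy']*d,d])
    return np.array(m['R']).T@(p-np.array(m['t']))
def proj(cam,X):
    m=r.camera_model(cam); p=np.array(m['R'])@np.array(X)+np.array(m['t']); return m['fx']*p[0]/p[2]+m['cx'],m['fy']*p[1]/p[2]+m['cy']
E
python3 - <<'E'
from h import *
for c in ['side','top']:
    im,d=r.grab_frame(c); cv2.imwrite(f'pics/{c}1.png',im[:,:,::-1]); np.save(f'{c}1.npy',d)
    for q in ['red_cap_mid','red_stand']:
        print(c,q,[(round(o['confidence'],2),np.round(o['location']).tolist()) for o in r.place_of(q,c)])
        for o in r.cut_out(q,c):
            m=o['mask']&(d>0); vv,uu=np.nonzero(m)
            P=np.array([back(c,u,v,d[v,u]) for u,v in zip(uu[::5],vv[::5])])
            print('  cut',round(o['confidence'],2),o['bbox'],im[m].mean(0).round(),np.percentile(P,[3,50,97],axis=0).round().tolist() if len(P) else '')
print(r.sense()['clock'])
E
```

```text
pics
side red_cap_mid [(0.89, [138.0, 264.0]), (0.79, [156.0, 397.0]), (0.62, [210.0, 194.0])]
  cut 0.87 [248.9, 116.2, 281.6, 157.2] [132.  22.  19.] [[414.0, 191.0, 111.0], [441.0, 205.0, 154.0], [471.0, 248.0, 160.0]]
  cut 0.77 [374.7, 138.0, 416.8, 180.4] [135.  25.  21.] [[672.0, 136.0, 2.0], [701.0, 159.0, 47.0], [740.0, 202.0, 53.0]]
side red_stand [(0.78, [182.0, 269.0])]
  cut 0.75 [237.0, 132.4, 378.7, 253.0] [111. 116. 117.] [[394.0, 65.0, 4.0], [501.0, 172.0, 7.0], [614.0, 283.0, 94.0]]
top red_cap_mid [(0.9, [312.0, 240.0]), (0.85, [229.0, 214.0]), (0.79, [115.0, 254.0])]
  cut 0.71 [192.0, 211.3, 233.8, 249.0] [130.  54.  53.] [[413.0, 195.0, 121.0], [440.0, 220.0, 158.0], [468.0, 251.0, 160.0]]
  cut 0.66 [215.6, 293.9, 257.2, 339.3] [132.  56.  55.] [[250.0, 158.0, 3.0], [287.0, 191.0, 50.0], [322.0, 227.0, 53.0]]
  cut 0.56 [231.6, 93.3, 275.3, 135.9] [128.  52.  51.] [[671.0, 143.0, 7.0], [700.0, 177.0, 50.0], [743.0, 212.0, 53.0]]
top red_stand []
  cut 0.73 [189.1, 150.1, 309.6, 268.1] [114. 115. 114.] [[390.0, 70.0, 3.0], [509.0, 173.0, 7.0], [613.0, 284.0, 44.0]]
0.5
```

View pics/side1.png

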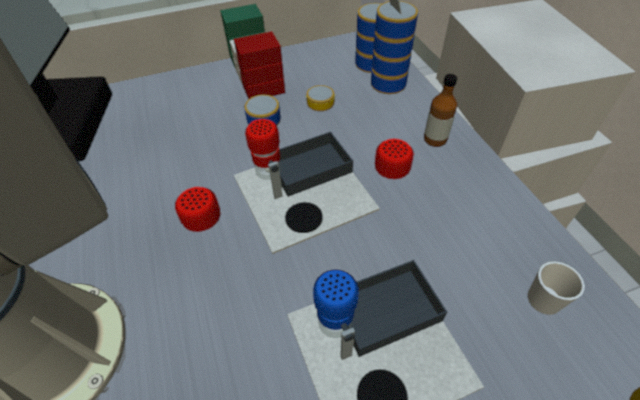

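View pics/top1.png

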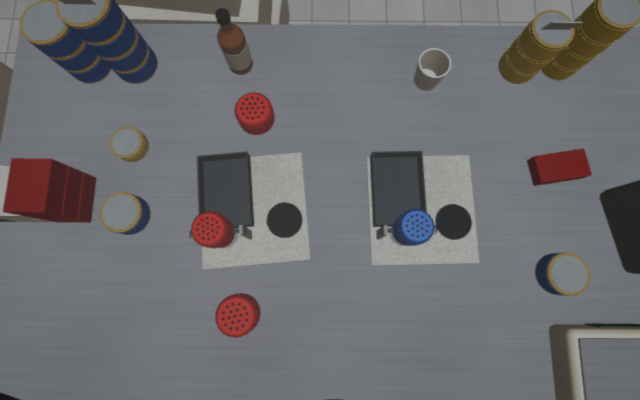

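Candidates: red cap on the banded shaker (side 264,138 / top 213,229); loose red caps on the counter (side 397,156 and 194,210); blue-capped shaker (side 335,295). The one on the shaker on the small-tray stand is meant; checking its size and the stand pose.

Run:
```python
from h import *
for c in ['top','side']:
    im=cv2.imread(f'pics/{c}1.png').astype(int)[:,:,::-1]; d=np.load(f'{c}1.npy')
    v,u=np.mgrid[0:400,0:640]; m=r.camera_model(c)
    P=np.stack([(u-m['cx'])/m['fx']*d,(v-m['cy'])/m['fy']*d,d],-1); W=(P-np.array(m['t']))@np.array(m['R']); ok=d>0
    red=(im[:,:,0]>2*im[:,:,1])&ok
    def disc(mask,n):
        p=W[mask][:,:2].astype(np.float32); (cx,cy),(w,h),a=cv2.minAreaRect(p); 
        print(c,n,len(p),'mean',p.mean(0).round(1),'rect',round(cx,1),round(cy,1),round(w,1),round(h,1),round(a,1),'z',np.median(W[mask][:,2]).round(1))
    box=lambda x0,x1,y0,y1:(W[...,0]>x0)&(W[...,0]<x1)&(W[...,1]>y0)&(W[...,1]<y1)&ok
    for n,b,z in [('cap',box(380,500,160,300),150),('loose1',box(230,340,140,250),45),('loose2',box(650,760,120,230),45)]:
        disc(b&red&(W[...,2]>z)&(W[...,2]<z+20),n)
    k=((im.sum(2)<120)&box(390,520,60,150)&(W[...,2]<20)).astype(np.uint8)
    n,l,s,ce=cv2.connectedComponentsWithStats(k); i=1+s[1:,4].argmax(); disc(l==i,'pad')
    disc(box(380,640,40,310)&(W[...,2]>2)&(W[...,2]<12)&(im.sum(2)>240),'base')
    k=((im.sum(2)<190)&box(430,660,130,300)&(W[...,2]<60)).astype(np.uint8)
    n,l,s,ce=cv2.connectedComponentsWithStats(k); i=1+s[1:,4].argmax(); disc(l==i,'tray'); disc((l==i)&(W[...,2]>36),'trayrim')
im=cv2.imread('pics/top1.png')[140:345,180:320]; im2=cv2.imread('pics/side1.png')[80:260,170:430]
cv2.imwrite('pics/c1.png',np.hstack([cv2.resize(im,(410,600)),cv2.resize(im2,(390,600*390//800*1)) if 0 else cv2.copyMakeBorder(cv2.resize(im2,(390,270)),0,330,0,0,0)]))
```

```text
top cap 891 mean [440.6 221.6] rect 440.7 222.5 58.6 57.4 0.9 z 158.0
top loose1 1138 mean [285.8 193.5] rect 285.5 194.4 75.0 74.2 11.5 z 50.9
top loose2 881 mean [707.3 177.6] rect 709.1 177.8 73.2 75.5 26.9 z 51.0Traceback (most recent call last):
  File "<stdin>", line 14, in <module>
ValueError: attempt to get argmax of an empty sequence
```

Run:
```python
from h import *
for c in ['top','side']:
    im=cv2.imread(f'pics/{c}1.png').astype(int)[:,:,::-1]; d=np.load(f'{c}1.npy')
    v,u=np.mgrid[0:400,0:640]; m=r.camera_model(c)
    P=np.stack([(u-m['cx'])/m['fx']*d,(v-m['cy'])/m['fy']*d,d],-1); W=(P-np.array(m['t']))@np.array(m['R']); ok=d>0
    red=(im[:,:,0]>2*im[:,:,1])&ok
    def disc(mask,n):
        p=W[mask][:,:2].astype(np.float32); 
        if len(p)<5: print(n,'none');return
        (cx,cy),(w,h),a=cv2.minAreaRect(p)
        print(c,n,len(p),'mean',p.mean(0).round(1),'rect',round(cx,1),round(cy,1),round(w,1),round(h,1),round(a,1),'z',np.median(W[mask][:,2]).round(1))
    box=lambda x0,x1,y0,y1:(W[...,0]>x0)&(W[...,0]<x1)&(W[...,1]>y0)&(W[...,1]<y1)&ok
    for n,b,z in [('cap',box(380,500,160,300),150)]:
        disc(b&red&(W[...,2]>z)&(W[...,2]<z+20),n)
    def big(k,n,zmin=-9):
        _,l,s,ce=cv2.connectedComponentsWithStats(k.astype(np.uint8))
        i=1+s[1:,4].argmax(); disc((l==i)&(W[...,2]>zmin),n)
    dark=(im.sum(2)<190)
    big(dark&box(390,540,40,160)&(W[...,2]<25),'pad')
    big(dark&box(430,660,130,300)&(W[...,2]<60),'tray')
    big(dark&box(430,660,130,300)&(W[...,2]<60),'trayrim',36)
    big((im.sum(2)>240)&~red&box(370,640,40,310)&(W[...,2]>3)&(W[...,2]<12),'base')
im=cv2.imread('pics/top1.png')[140:345,180:320]; im2=cv2.imread('pics/side1.png')[80:260,170:430]
cv2.imwrite('pics/c1.png',np.hstack([cv2.resize(im,(410,600)),cv2.copyMakeBorder(cv2.resize(im2,(390,270)),0,330,0,0,0)]))
```

```text
top cap 891 mean [440.6 221.6] rect 440.7 222.5 58.6 57.4 0.9 z 158.0
top pad 897 mean [477.9 109.3] rect 478.0 109.1 70.3 70.3 45.8 z 9.2
top tray 555 mean [576.  266.4] rect 572.2 267.9 76.1 155.5 56.1 z 23.9
top trayrim 92 mean [583.8 261. ] rect 572.1 267.7 75.8 155.5 56.1 z 39.1
top base 5750 mean [486.5 144.8] rect 501.8 177.7 235.9 225.4 5.5 z 5.4
side cap 604 mean [440.9 215.3] rect 441.6 218.9 57.6 57.9 71.3 z 158.4
side pad 842 mean [477.3 105.3] rect 477.8 106.4 73.0 70.1 72.4 z 9.8
side tray 2324 mean [547.  232.8] rect 531.7 230.1 162.8 109.5 6.0 z 18.0
side trayrim 343 mean [542.1 212.8] rect 531.7 229.3 161.6 108.2 5.3 z 39.5
side base 5336 mean [489.  137.7] rect 502.4 174.6 235.6 227.2 5.6 z 5.9
```

View pics/c1.png

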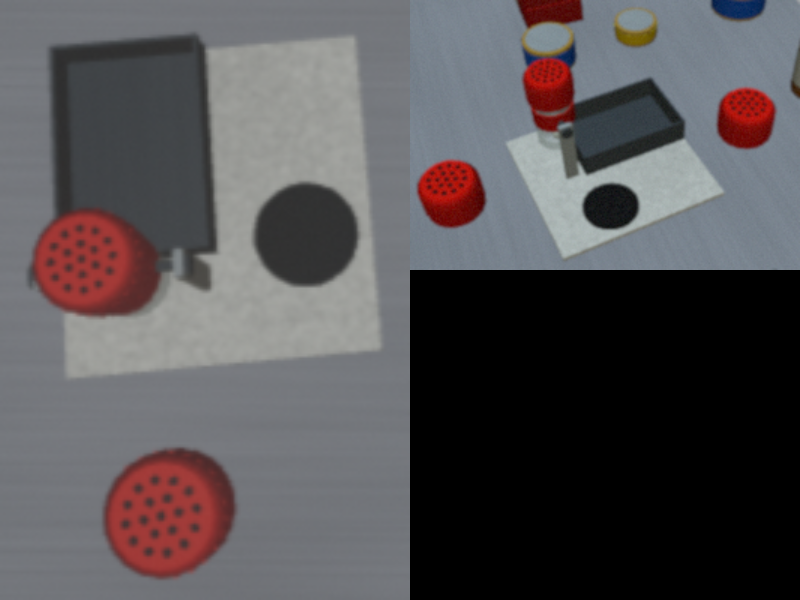

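The crop confirms it: the shaker's cap (top px 213,229) is 58 mm across by depth, the loose ones are 75 mm. Stand yaw is about 5.6°, origin about (441, 222), pad (478, 107.5), cap top 160.

```bash
cat >> h.py <<'E'
from scipy.spatial.transform import Rotation as Ro
def go(X,yaw=None):
    s=r.sense(); R=Ro.from_euler('xyz',s['tcp_rot']).as_matrix()
    print('t',round(s['clock'],2),'pos',np.round(s['eef_pos'],1),'rot',np.round(s['tcp_rot'],3),'q',np.round(s['qpos'],2),'F',np.round(s['contact_force'],1),'T',np.round(s['wrist_torque'],2),'op',round(s['opening'],3))
    print('R',R.round(3).tolist())
    print('shift cm',(R.T@(np.array(X)-s['eef_pos'])/10).round(2))
E
python3 -c "
from h import *
go([441,221.5,200])"
```

```text
t 0.5 pos [ 241.  -576.7  231.2] rot [-3.142  0.     0.396] q [-1.18  0.35  1.63 -0.    1.16 -0.  ] F [-0.   0.2 -0.2] T [ 0.01 -0.03 -0.01] op 1.002
R [[0.923, 0.386, -0.0], [0.386, -0.923, 0.0], [-0.0, -0.0, -1.0]]
shift cm [ 49.23 -65.93   3.13]
```

Request:
{"op": "move_arm", "data": {
  "increments": [
    {"tx": 2.73,"ty": -3.66,"gripper": 1},
    {"tx": 2.73,"ty": -3.66},
    {"tx": 2.73,"ty": -3.66},
    {"tx": 2.73,"ty": -3.66},
    {"tx": 2.73,"ty": -3.66},
    {"tx": 2.73,"ty": -3.66},
    {"tx": 2.73,"ty": -3.66},
    {"tx": 2.73,"ty": -3.66},
    {"tx": 2.73,"ty": -3.66},
    {"tx": 2.73,"ty": -3.66},
    {"tx": 2.73,"ty": -3.66},
    {"tx": 2.73,"ty": -3.66}
  ]
}}

```text
invalid input
```

Request:
{"op": "move_arm", "data": {
  "increments": [
    {"tx": 2.73,"ty": -3.66},
    {"tx": 2.73,"ty": -3.66},
    {"tx": 2.73,"ty": -3.66},
    {"tx": 2.73,"ty": -3.66},
    {"tx": 2.73,"ty": -3.66},
    {"tx": 2.73,"ty": -3.66},
    {"tz": 1}
  ]
}}

```text
invalid input
```

```bash
python3 -c "
from h import *
go([441,221.5,124])
s=r.sense()
im,d=r.grab_frame('wrist')
cv2.imwrite('pics/w1.png',im[:,:,::-1])
H=np.array(r.camera_model('wrist')['hand_eye']); m=r.camera_model('wrist')
v,u=np.mgrid[0:400,0:640]
P=np.stack([(u-m['cx'])/m['fx']*d,(v-m['cy'])/m['fy']*d,d],-1)@H[:3,:3].T+H[:3,3]
W=P@Ro.from_euler('xyz',s['tcp_rot']).as_matrix().T+s['eef_pos']
im=im.astype(int);k=(d>0)&(im[...,0]>2*im[...,1])&(W[...,2]>152)&(W[...,2]<170)&(np.hypot(W[...,0]-441,W[...,1]-221)<60)
p=W[k]; print(len(p),p.mean(0),cv2.minEnclosingCircle(p[:,:2].astype(np.float32)),np.percentile(p[:,2],[5,50,95]))
"
```

```text
t 0.5 pos [ 241.  -576.7  231.2] rot [-3.142  0.     0.396] q [-1.18  0.35  1.63 -0.    1.16 -0.  ] F [-0.   0.2 -0.2] T [ 0.01 -0.03 -0.01] op 1.002
R [[0.923, 0.386, -0.0], [0.386, -0.923, 0.0], [-0.0, -0.0, -1.0]]
shift cm [ 49.23 -65.93  10.73]<string>:12: RuntimeWarning: Mean of empty slice.
  ret = um.true_divide(
Traceback (most recent call last):
IndexError: index -1 is out of bounds for axis 0 with size 0
```

Request:
{"op": "move_arm", "data": {
  "increments": [
    {"tx": 2.73,"ty": -3.66,"tz": 0,"rx": 0,"ry": 0,"rz": 0,"gripper": 1}
  ]
}}

```text
clock: 0.65
eef_pos: [251.7, -535.6, 231.3]
tcp_rot: [3.139, 0.001, 0.394]
contact_force: [1.4, 0.2, 0.2]
opening: 0.997
```

Request:
{"op": "move_arm", "data": {
  "increments": [
    {"tx": 2.73,"ty": -3.66,"tz": 0,"rx": 0,"ry": 0,"rz": 0,"gripper": 1},
    {"tx": 2.73,"ty": -3.66,"tz": 0,"rx": 0,"ry": 0,"rz": 0,"gripper": 1},
    {"tx": 2.73,"ty": -3.66,"tz": 0,"rx": 0,"ry": 0,"rz": 0,"gripper": 1},
    {"tx": 2.73,"ty": -3.66,"tz": 0,"rx": 0,"ry": 0,"rz": 0,"gripper": 1},
    {"tx": 2.73,"ty": -3.66,"tz": 0,"rx": 0,"ry": 0,"rz": 0,"gripper": 1},
    {"tx": 2.73,"ty": -3.66,"tz": 0,"rx": 0,"ry": 0,"rz": 0,"gripper": 1},
    {"tx": 2.73,"ty": -3.66,"tz": 0,"rx": 0,"ry": 0,"rz": 0,"gripper": 1},
    {"tx": 2.73,"ty": -3.66,"tz": 0,"rx": 0,"ry": 0,"rz": 0,"gripper": 1},
    {"tx": 2.73,"ty": -3.66,"tz": 0,"rx": 0,"ry": 0,"rz": 0,"gripper": 1},
    {"tx": 2.73,"ty": -3.66,"tz": 0,"rx": 0,"ry": 0,"rz": 0,"gripper": 1},
    {"tx": 2.73,"ty": -3.66,"tz": 0,"rx": 0,"ry": 0,"rz": 0,"gripper": 1},
    {"tx": 2.73,"ty": -3.66,"tz": 0,"rx": 0,"ry": 0,"rz": 0,"gripper": 1}
  ]
}}

```text
clock: 1.85
eef_pos: [385.2, 1.0, 231.7]
tcp_rot: [3.141, -0.001, 0.396]
contact_force: [0.4, -0.2, 0.8]
opening: 0.998
```

Request:
{"op": "move_arm", "data": {
  "increments": [
    {"tx": 2.73,"ty": -3.66,"tz": 0,"rx": 0,"ry": 0,"rz": 0,"gripper": 1},
    {"tx": 2.73,"ty": -3.66,"tz": 0,"rx": 0,"ry": 0,"rz": 0,"gripper": 1},
    {"tx": 2.73,"ty": -3.66,"tz": 0,"rx": 0,"ry": 0,"rz": 0,"gripper": 1},
    {"tx": 2.73,"ty": -3.66,"tz": 0,"rx": 0,"ry": 0,"rz": 0,"gripper": 1},
    {"tx": 2.73,"ty": -3.66,"tz": 0,"rx": 0,"ry": 0,"rz": 0,"gripper": 1},
    {"tx": 0,"ty": 0,"tz": 0,"rx": 0,"ry": 0,"rz": 0,"gripper": 1},
    {"tx": 0,"ty": 0,"tz": 0,"rx": 0,"ry": 0,"rz": 0,"gripper": 1}
  ]
}}

```text
clock: 2.55
eef_pos: [440.1, 221.3, 231.0]
tcp_rot: [3.141, 0.001, 0.398]
contact_force: [-0.7, -0.9, 0.4]
opening: 1.0
```

```bash
cat > wc.py <<'E'
from h import *
def wrist(name):
    s=r.sense(); im,d=r.grab_frame('wrist'); cv2.imwrite(f'pics/{name}.png',im[:,:,::-1])
    m=r.camera_model('wrist'); H=np.array(m['hand_eye']); v,u=np.mgrid[0:400,0:640]
    P=np.stack([(u-m['cx'])/m['fx']*d,(v-m['cy'])/m['fy']*d,d],-1)@H[:3,:3].T+H[:3,3]
    return im.astype(int),d,P@Ro.from_euler('xyz',s['tcp_rot']).as_matrix().T+s['eef_pos']
E
python3 -c "
from wc import *
go([441,221.5,124])
im,d,W=wrist('w1')
k=(d>0)&(im[...,0]>2*im[...,1])&(W[...,2]>152)&(W[...,2]<170)&(np.hypot(W[...,0]-441,W[...,1]-221)<60)
p=W[k]; print(len(p))
if len(p): print(p.mean(0),cv2.minEnclosingCircle(p[:,:2].astype(np.float32)),np.percentile(p[:,2],[5,50,95]))
"
```

```text
t 2.55 pos [440.1 221.3 231. ] rot [3.141e+00 1.000e-03 3.980e-01] q [ 0.46  0.15  1.91 -0.    1.09  1.64] F [-0.7 -0.9  0.4] T [-0.05 -0.01  0.01] op 1.0
R [[0.922, 0.388, -0.001], [0.388, -0.922, -0.001], [-0.001, 0.0, -1.0]]
shift cm [1.00e-01 1.00e-02 1.07e+01]
4676
[445.00161713 225.52225391 157.89156477] ((442.3883972167969, 224.2942352294922), 30.703956604003906) [153.89597507 158.42315709 159.66428546]
```

Request:
{"op": "move_arm", "data": {
  "increments": [
    {"tx": 0.17,"ty": -0.06,"tz": 3,"rx": 0,"ry": 0,"rz": 0,"gripper": 1},
    {"tx": 0,"ty": 0,"tz": 3,"rx": 0,"ry": 0,"rz": 0,"gripper": 1},
    {"tx": 0,"ty": 0,"tz": 2.6,"rx": 0,"ry": 0,"rz": 0,"gripper": 1},
    {"tx": 0,"ty": 0,"tz": 2,"rx": 0,"ry": 0,"rz": 0,"gripper": 1},
    {"tx": 0,"ty": 0,"tz": 0,"rx": 0,"ry": 0,"rz": 0,"gripper": 1},
    {"tx": 0,"ty": 0,"tz": 0,"rx": 0,"ry": 0,"rz": 0,"gripper": -1},
    {"tx": 0,"ty": 0,"tz": 0,"rx": 0,"ry": 0,"rz": 0,"gripper": -1},
    {"tx": 0,"ty": 0,"tz": 0,"rx": 0,"ry": 0,"rz": 0,"gripper": -1},
    {"tx": 0,"ty": 0,"tz": 0,"rx": 0,"ry": 0,"rz": 0,"gripper": -1},
    {"tx": 0,"ty": 0,"tz": 0,"rx": 0,"ry": 0,"rz": 0,"gripper": -1}
  ],
  "squeeze": 40
}}

```text
clock: 3.6
eef_pos: [442.4, 221.8, 126.9]
tcp_rot: [3.141, -0.002, 0.396]
contact_force: [-1.5, -3.6, 7.2]
opening: 0.734
```

```bash
python3 -c "
from wc import *
go([441,221.5,124])
"
```

```text
t 3.6 pos [442.4 221.8 126.9] rot [ 3.141e+00 -2.000e-03  3.960e-01] q [ 0.46  0.29  2.   -0.    0.85  1.64] F [-1.5 -3.6  7.2] T [-0.33  0.34  0.05] op 0.734
R [[0.923, 0.386, 0.002], [0.386, -0.923, 0.001], [0.002, 0.0, -1.0]]
shift cm [-0.15 -0.03  0.29]
```

Request:
{"op": "move_arm", "data": {
  "increments": [
    {"tx": 0,"ty": 0,"tz": 0,"rx": 0,"ry": 0,"rz": -8,"gripper": -1},
    {"tx": 0,"ty": 0,"tz": 0,"rx": 0,"ry": 0,"rz": -8,"gripper": -1},
    {"tx": 0,"ty": 0,"tz": 0,"rx": 0,"ry": 0,"rz": -8,"gripper": -1},
    {"tx": 0,"ty": 0,"tz": 0,"rx": 0,"ry": 0,"rz": -8,"gripper": -1},
    {"tx": 0,"ty": 0,"tz": 0,"rx": 0,"ry": 0,"rz": -8,"gripper": -1},
    {"tx": 0,"ty": 0,"tz": 0,"rx": 0,"ry": 0,"rz": -8,"gripper": -1},
    {"tx": 0,"ty": 0,"tz": 0,"rx": 0,"ry": 0,"rz": -8,"gripper": -1},
    {"tx": 0,"ty": 0,"tz": 0,"rx": 0,"ry": 0,"rz": -8,"gripper": -1},
    {"tx": 0,"ty": 0,"tz": 0,"rx": 0,"ry": 0,"rz": -8,"gripper": -1},
    {"tx": 0,"ty": 0,"tz": 0,"rx": 0,"ry": 0,"rz": -8,"gripper": -1},
    {"tx": 0,"ty": 0,"tz": 0,"rx": 0,"ry": 0,"rz": 0,"gripper": -1},
    {"tx": 0,"ty": 0,"tz": 0,"rx": 0,"ry": 0,"rz": 0,"gripper": -1}
  ]
}}

```text
clock: 4.8
eef_pos: [442.3, 222.6, 127.0]
tcp_rot: [3.139, -0.001, 1.792]
contact_force: [-2.1, 2.7, 7.1]
opening: 0.73
```

```bash
python3 -c "
from wc import *
go([441,221.5,124])
"
```

```text
t 4.8 pos [442.3 222.6 127. ] rot [ 3.139e+00 -1.000e-03  1.792e+00] q [0.46 0.29 2.   0.   0.85 0.24] F [-2.1  2.7  7.1] T [0.27 0.64 0.02] op 0.73
R [[-0.219, 0.976, 0.002], [0.976, 0.219, 0.002], [0.001, 0.002, -1.0]]
shift cm [-0.08 -0.15  0.3 ]
```

Request:
{"op": "move_arm", "data": {
  "increments": [
    {"tx": 0,"ty": 0,"tz": 0,"rx": 0,"ry": 0,"rz": -8,"gripper": -1},
    {"tx": 0,"ty": 0,"tz": 0,"rx": 0,"ry": 0,"rz": -5,"gripper": -1},
    {"tx": 0,"ty": 0,"tz": 0,"rx": 0,"ry": 0,"rz": 0,"gripper": -1},
    {"tx": 0,"ty": 0,"tz": -0.3,"rx": 0,"ry": 0,"rz": 0,"gripper": -1},
    {"tx": 0,"ty": 0,"tz": -0.4,"rx": 0,"ry": 0,"rz": 0,"gripper": -1},
    {"tx": 0,"ty": 0,"tz": 0,"rx": 0,"ry": 0,"rz": 0,"gripper": -1}
  ]
}}

```text
clock: 5.4
eef_pos: [442.2, 222.0, 133.2]
tcp_rot: [3.14, 0.0, 2.019]
contact_force: [-0.3, 0.3, 0.1]
opening: 0.73
```

```bash
python3 -c "
from wc import *
go([441,221.5,124])
"
```

```text
t 5.4 pos [442.2 222.  133.2] rot [3.14  0.    2.019] q [ 0.46  0.28  2.   -0.    0.87  0.01] F [-0.3  0.3  0.1] T [ 0.08 -0.02 -0.02] op 0.73
R [[-0.433, 0.901, 0.001], [0.901, 0.433, 0.001], [-0.0, 0.002, -1.0]]
shift cm [ 0.01 -0.14  0.92]
```

Request:
{"op": "move_arm", "data": {
  "increments": [
    {"tx": 0,"ty": 0,"tz": -0.8,"rx": 0,"ry": 0,"rz": 0,"gripper": -1},
    {"tx": 0,"ty": 0,"tz": -1.2,"rx": 0,"ry": 0,"rz": 0,"gripper": -1},
    {"tx": 0,"ty": 0,"tz": -1.5,"rx": 0,"ry": 0,"rz": 0,"gripper": -1},
    {"tx": 0,"ty": 0,"tz": -2,"rx": 0,"ry": 0,"rz": 0,"gripper": -1},
    {"tx": 0,"ty": 0,"tz": -1,"rx": 0,"ry": 0,"rz": 0,"gripper": -1},
    {"tx": 0,"ty": 0,"tz": 0,"rx": 0,"ry": 0,"rz": 0,"gripper": -1}
  ]
}}

```text
clock: 6.0
eef_pos: [442.7, 222.3, 199.1]
tcp_rot: [3.138, 0.0, 2.019]
contact_force: [0.8, 0.3, -1.2]
opening: 0.733
```

```bash
python3 -c "
from wc import *
go([478,107.5,40])
im,d=r.grab_frame('side'); cv2.imwrite('pics/s2.png',cv2.resize(im[40:290,120:440,::-1],(640,500)))
"
```

```text
t 6.0 pos [442.7 222.3 199.1] rot [3.138 0.    2.019] q [ 0.46  0.19  1.94 -0.    1.01  0.01] F [ 0.8  0.3 -1.2] T [ 0.   -0.05  0.06] op 0.733
R [[-0.433, 0.901, 0.003], [0.901, 0.433, 0.001], [-0.0, 0.003, -1.0]]
shift cm [-11.87  -1.85  15.91]
```

View pics/s2.png

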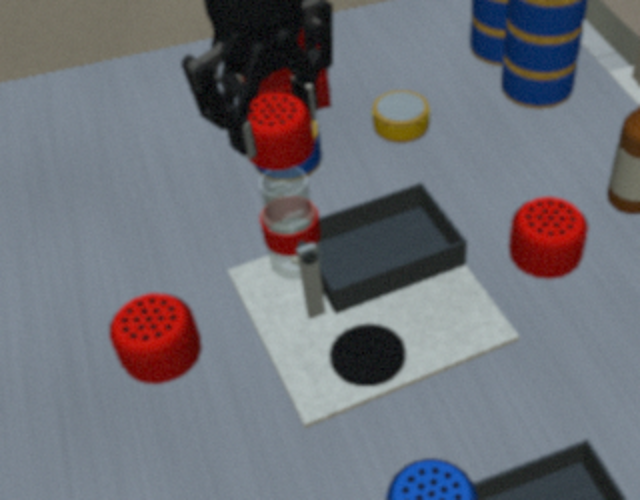

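Request:
{"op": "move_arm", "data": {
  "increments": [
    {"tx": -3,"ty": -0.5,"tz": 0,"rx": 0,"ry": 0,"rz": 0,"gripper": -1},
    {"tx": -3,"ty": -0.5,"tz": 0,"rx": 0,"ry": 0,"rz": 0,"gripper": -1},
    {"tx": -3,"ty": -0.5,"tz": 0,"rx": 0,"ry": 0,"rz": 0,"gripper": -1},
    {"tx": -2.87,"ty": -0.35,"tz": 0,"rx": 0,"ry": 0,"rz": 0,"gripper": -1},
    {"tx": 0,"ty": 0,"tz": 3,"rx": 0,"ry": 0,"rz": 0,"gripper": -1},
    {"tx": 0,"ty": 0,"tz": 4,"rx": 0,"ry": 0,"rz": 0,"gripper": -1},
    {"tx": 0,"ty": 0,"tz": 4,"rx": 0,"ry": 0,"rz": 0,"gripper": -1},
    {"tx": 0,"ty": 0,"tz": 3,"rx": 0,"ry": 0,"rz": 0,"gripper": -1},
    {"tx": 0,"ty": 0,"tz": 1.5,"rx": 0,"ry": 0,"rz": 0,"gripper": -1},
    {"tx": 0,"ty": 0,"tz": 0,"rx": 0,"ry": 0,"rz": 0,"gripper": -1},
    {"tx": 0,"ty": 0,"tz": 0,"rx": 0,"ry": 0,"rz": 0,"gripper": -1}
  ]
}}

```text
clock: 7.15
eef_pos: [476.1, 106.8, 42.0]
tcp_rot: [-3.14, -0.0, 2.019]
contact_force: [-0.5, 0.0, -1.1]
opening: 0.728
```

```bash
python3 -c "
from wc import *
go([478,107.5,17])
"
```

```text
t 7.15 pos [476.1 106.8  42. ] rot [-3.14  -0.     2.019] q [ 0.22  0.42  2.06 -0.    0.66 -0.23] F [-0.5  0.  -1.1] T [ 0.   -0.03  0.04] op 0.728
R [[-0.433, 0.901, -0.001], [0.901, 0.433, -0.0], [0.0, -0.001, -1.0]]
shift cm [-0.02  0.21  2.5 ]
```

Request:
{"op": "move_arm", "data": {
  "increments": [
    {"tx": 0,"ty": 0.2,"tz": 1,"rx": 0,"ry": 0,"rz": 0,"gripper": -1},
    {"tx": 0,"ty": 0,"tz": 0.5,"rx": 0,"ry": 0,"rz": 0,"gripper": -1},
    {"tx": 0,"ty": 0,"tz": 0.3,"rx": 0,"ry": 0,"rz": 0,"gripper": -1},
    {"tx": 0,"ty": 0,"tz": 0.3,"rx": 0,"ry": 0,"rz": 0,"gripper": -1},
    {"tx": 0,"ty": 0,"tz": 0.2,"rx": 0,"ry": 0,"rz": 0,"gripper": -1},
    {"tx": 0,"ty": 0,"tz": 0,"rx": 0,"ry": 0,"rz": 0,"gripper": -1},
    {"tx": 0,"ty": 0,"tz": 0,"rx": 0,"ry": 0,"rz": 0,"gripper": -1}
  ]
}}

```text
clock: 7.85
eef_pos: [478.3, 107.7, 19.4]
tcp_rot: [3.142, 0.0, 2.019]
contact_force: [0.3, -0.1, -0.9]
opening: 0.732
```

Request:
{"op": "move_arm", "data": {
  "increments": [
    {"tx": 0,"ty": 0,"tz": 0.15,"rx": 0,"ry": 0,"rz": 0,"gripper": -1},
    {"tx": 0,"ty": 0,"tz": 0.15,"rx": 0,"ry": 0,"rz": 0,"gripper": -1},
    {"tx": 0,"ty": 0,"tz": 0,"rx": 0,"ry": 0,"rz": 0,"gripper": -1}
  ]
}}

```text
clock: 8.15
eef_pos: [478.8, 107.8, 17.5]
tcp_rot: [3.141, 0.0, 2.019]
contact_force: [-3.8, -0.1, 18.4]
opening: 0.731
```

Request:
{"op": "move_arm", "data": {
  "increments": [
    {"tx": 0,"ty": 0,"tz": -0.1,"rx": 0,"ry": 0,"rz": 0,"gripper": -1},
    {"tx": 0,"ty": 0,"tz": 0,"rx": 0,"ry": 0,"rz": 0,"gripper": 1},
    {"tx": 0,"ty": 0,"tz": 0,"rx": 0,"ry": 0,"rz": 0,"gripper": 1},
    {"tx": 0,"ty": 0,"tz": 0,"rx": 0,"ry": 0,"rz": 0,"gripper": 1},
    {"tx": 0,"ty": 0,"tz": 0,"rx": 0,"ry": 0,"rz": 0,"gripper": 1},
    {"tx": 0,"ty": 0,"tz": 0,"rx": 0,"ry": 0,"rz": 0,"gripper": 1},
    {"tx": 0,"ty": 0,"tz": -1,"rx": 0,"ry": 0,"rz": 0,"gripper": 1},
    {"tx": 0,"ty": 0,"tz": -3,"rx": 0,"ry": 0,"rz": 0,"gripper": 1},
    {"tx": 0,"ty": 0,"tz": -4,"rx": 0,"ry": 0,"rz": 0,"gripper": 1},
    {"tx": 0,"ty": 0,"tz": -5,"rx": 0,"ry": 0,"rz": 0,"gripper": 1},
    {"tx": 0,"ty": 0,"tz": -5,"rx": 0,"ry": 0,"rz": 0,"gripper": -1},
    {"tx": 0,"ty": 0,"tz": -1,"rx": 0,"ry": 0,"rz": 0,"gripper": -1}
  ]
}}

```text
clock: 9.35
eef_pos: [481.1, 108.3, 213.5]
tcp_rot: [3.133, 0.002, 2.019]
contact_force: [0.8, 0.5, -0.6]
opening: 0.69
```

```bash
python3 -c "
from wc import *
import math
a=0.098; c,s=math.cos(a),math.sin(a)
S=lambda x,y,z:[441.6+c*x-s*y,222+s*x+c*y,z]
print(S(-75,0,0)); go(S(-75,0,125))
im,d=r.grab_frame('side'); cv2.imwrite('pics/s3.png',cv2.resize(im[40:290,120:440,::-1],(640,500)))
m=r.camera_model('side');v,u=np.mgrid[0:400,0:640]
W=(np.stack([(u-m['cx'])/m['fx']*d,(v-m['cy'])/m['fy']*d,d],-1)-np.array(m['t']))@np.array(m['R'])
im=im.astype(int);k=(d>0)&(im[...,0]>2*im[...,1])&(np.hypot(W[...,0]-478,W[...,1]-107)<50)
p=W[k];print(len(p),np.percentile(p,[2,50,98],axis=0).round(1)); t=p[p[:,2]>46]; print(cv2.minEnclosingCircle(t[:,:2].astype(np.float32)),t.mean(0))
"
```

```text
[366.95986185220943, 214.6617592517867, 0]
t 9.35 pos [481.1 108.3 213.5] rot [3.133e+00 2.000e-03 2.019e+00] q [ 0.22  0.16  1.93  0.    1.04 -0.23] F [ 0.8  0.5 -0.6] T [-0.02  0.01 -0.01] op 0.69
R [[-0.433, 0.901, 0.009], [0.901, 0.433, 0.002], [-0.002, 0.009, -1.0]]
shift cm [14.55 -5.76  8.77]
1032 [[444.4  75.2   9.4]
 [475.   92.4  48.3]
 [505.8 127.2 366.3]]
((478.25006103515625, 104.88065338134766), 37.8365592956543) [477.61361234 102.38186272  85.38884253]
```

View pics/s3.png

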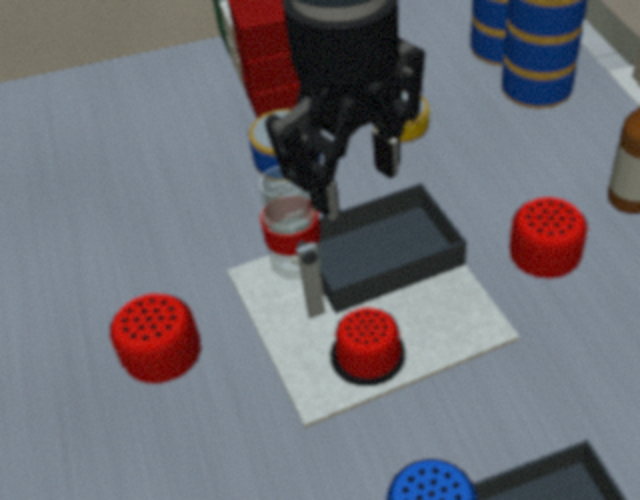

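Cap sits upright on the pad (crop px 366,345). Now around to the −x side with the fingers shut.

Request:
{"op": "move_arm", "data": {
  "increments": [
    {"tx": 3.6,"ty": -1.35,"tz": 0,"rx": 0,"ry": 0,"rz": 0,"gripper": -1},
    {"tx": 3.6,"ty": -1.35,"tz": 0,"rx": 0,"ry": 0,"rz": 0,"gripper": -1},
    {"tx": 3.6,"ty": -1.35,"tz": 0,"rx": 0,"ry": 0,"rz": 0,"gripper": -1},
    {"tx": 3.6,"ty": -1.35,"tz": 0,"rx": 0,"ry": 0,"rz": 0,"gripper": -1},
    {"tx": 0,"ty": 0,"tz": 0,"rx": 0,"ry": 0,"rz": 6.7,"gripper": -1},
    {"tx": 0,"ty": 0,"tz": 0,"rx": 0,"ry": 0,"rz": 6.7,"gripper": -1},
    {"tx": 0,"ty": 0,"tz": 0,"rx": 0,"ry": 0,"rz": 6.7,"gripper": -1},
    {"tx": 0,"ty": 0,"tz": 3,"rx": 0,"ry": 0,"rz": 0,"gripper": -1},
    {"tx": 0,"ty": 0,"tz": 3,"rx": 0,"ry": 0,"rz": 0,"gripper": -1},
    {"tx": 0,"ty": 0,"tz": 1.5,"rx": 0,"ry": 0,"rz": 0,"gripper": -1},
    {"tx": 0,"ty": 0,"tz": 0,"rx": 0,"ry": 0,"rz": 0,"gripper": -1},
    {"tx": 0,"ty": 0,"tz": 0,"rx": 0,"ry": 0,"rz": 0,"gripper": -1}
  ]
}}

```text
clock: 10.6
eef_pos: [366.7, 213.8, 131.9]
tcp_rot: [-3.14, 0.001, 1.668]
contact_force: [0.2, 0.9, 0.0]
opening: 0.001
```

```bash
cat >> wc.py <<'E'
import math
a=0.098; c,s=math.cos(a),math.sin(a)
S=lambda x,y,z:[441.6+c*x-s*y,222+s*x+c*y,z]
def st():
    e=np.array(r.sense()['eef_pos'])-[441.6,222,0]; print('stand',(c*e[0]+s*e[1]).round(1),(-s*e[0]+c*e[1]).round(1),e[2].round(1))
E
python3 -c "
from wc import *
st(); go(S(-45,0,137))
"
```

```text
stand -75.4 -0.8 131.9
t 10.6 pos [366.7 213.8 131.9] rot [-3.140e+00  1.000e-03  1.668e+00] q [ 0.52  0.18  2.14 -0.    0.83  0.43] F [0.2 0.9 0. ] T [ 0.05 -0.01 -0.07] op 0.001
R [[-0.097, 0.995, -0.002], [0.995, 0.097, -0.001], [-0.001, -0.002, -1.0]]
shift cm [ 0.08  3.03 -0.52]
```

Request:
{"op": "move_arm", "data": {
  "increments": [
    {"tx": 0.08,"ty": 1.2,"tz": -0.4,"rx": 0,"ry": 0,"rz": 0,"gripper": -1},
    {"tx": 0,"ty": 1.2,"tz": 0,"rx": 0,"ry": 0,"rz": 0,"gripper": -1},
    {"tx": 0,"ty": 0.8,"tz": 0,"rx": 0,"ry": 0,"rz": 0,"gripper": -1},
    {"tx": 0,"ty": 0.6,"tz": 0,"rx": 0,"ry": 0,"rz": 0,"gripper": -1},
    {"tx": 0,"ty": 0.6,"tz": -0.15,"rx": 0,"ry": 0,"rz": 0,"gripper": -1},
    {"tx": 0,"ty": 0.6,"tz": -0.15,"rx": 0,"ry": 0,"rz": 0,"gripper": -1},
    {"tx": 0,"ty": 0.6,"tz": -0.1,"rx": 0,"ry": 0,"rz": 0,"gripper": -1},
    {"tx": 0,"ty": 0.6,"tz": 0,"rx": 0,"ry": 0,"rz": 0,"gripper": -1},
    {"tx": 0,"ty": 0.6,"tz": 0,"rx": 0,"ry": 0,"rz": 0,"gripper": -1},
    {"tx": 0,"ty": 0,"tz": 0,"rx": 0,"ry": 0,"rz": 0,"gripper": -1}
  ]
}}

```text
clock: 11.6
eef_pos: [435.4, 221.4, 140.2]
tcp_rot: [-3.142, 0.0, 1.668]
contact_force: [-0.4, -0.5, 1.2]
opening: -0.002
```

```bash
python3 -c "
from wc import *
st(); go(S(24,0,121))
im,d=r.grab_frame('side'); cv2.imwrite('pics/s4.png',cv2.resize(im[40:290,120:440,::-1],(640,500)))
"
```

```text
stand -6.2 0.0 140.2
t 11.6 pos [435.4 221.4 140.2] rot [-3.142  0.     1.668] q [ 0.47  0.26  2.   -0.    0.88  0.37] F [-0.4 -0.5  1.2] T [-0.05  0.09 -0.  ] op -0.002
R [[-0.097, 0.995, 0.0], [0.995, 0.097, -0.0], [-0.0, -0.0, -1.0]]
shift cm [-0.    3.02  1.92]
```

View pics/s4.png

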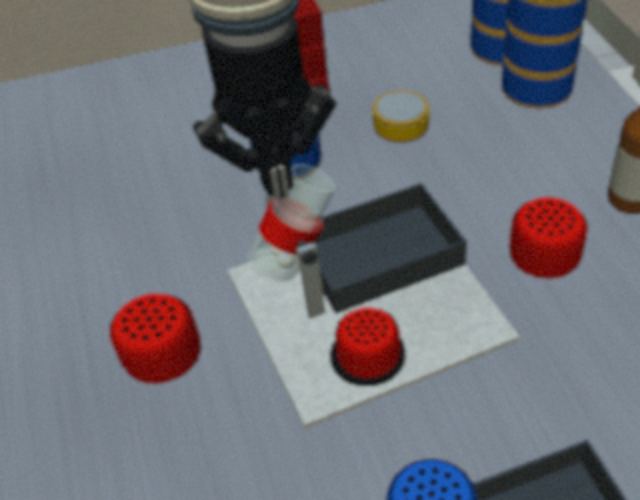

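Tipping as planned (neck leaning at crop px 315,185).

Request:
{"op": "move_arm", "data": {
  "increments": [
    {"tx": 0,"ty": 0.5,"tz": 0.1,"rx": 0,"ry": 0,"rz": 0,"gripper": -1},
    {"tx": 0,"ty": 0.5,"tz": 0.15,"rx": 0,"ry": 0,"rz": 0,"gripper": -1},
    {"tx": 0,"ty": 0.5,"tz": 0.3,"rx": 0,"ry": 0,"rz": 0,"gripper": -1},
    {"tx": 0,"ty": 0.5,"tz": 0.4,"rx": 0,"ry": 0,"rz": 0,"gripper": -1},
    {"tx": 0,"ty": 0.5,"tz": 0.4,"rx": 0,"ry": 0,"rz": 0,"gripper": -1},
    {"tx": 0,"ty": 0.5,"tz": 0.3,"rx": 0,"ry": 0,"rz": 0,"gripper": -1},
    {"tx": 0,"ty": 0.6,"tz": 0.2,"rx": 0,"ry": 0,"rz": 0,"gripper": -1},
    {"tx": 0,"ty": 0.7,"tz": 0,"rx": 0,"ry": 0,"rz": 0,"gripper": -1},
    {"tx": 0,"ty": 0.7,"tz": 0,"rx": 0,"ry": 0,"rz": 0,"gripper": -1},
    {"tx": 0,"ty": 0.7,"tz": 0,"rx": 0,"ry": 0,"rz": 0,"gripper": -1},
    {"tx": 0,"ty": 0.7,"tz": 0,"rx": 0,"ry": 0,"rz": 0,"gripper": -1},
    {"tx": 0,"ty": 0,"tz": 0,"rx": 0,"ry": 0,"rz": 0,"gripper": -1}
  ]
}}

```text
clock: 12.85
eef_pos: [500.1, 228.0, 121.9]
tcp_rot: [3.14, -0.0, 1.668]
contact_force: [0.1, 0.3, 0.3]
opening: -0.001
```

```bash
python3 -c "
from wc import *
st(); go(S(60,0,110))
"
```

```text
stand 58.8 0.3 121.9
t 12.85 pos [500.1 228.  121.9] rot [ 3.14  -0.     1.668] q [ 0.43  0.37  1.89 -0.    0.88  0.33] F [0.1 0.3 0.3] T [-0.01 -0.09 -0.03] op -0.001
R [[-0.097, 0.995, 0.002], [0.995, 0.097, 0.001], [0.0, 0.002, -1.0]]
shift cm [-0.03  0.12  1.19]
```

Request:
{"op": "move_arm", "data": {
  "increments": [
    {"tx": 0,"ty": 0,"tz": 0.3,"rx": 0,"ry": 0,"rz": 0,"gripper": -1},
    {"tx": 0,"ty": 0,"tz": 0.3,"rx": 0,"ry": 0,"rz": 0,"gripper": -1},
    {"tx": 0,"ty": 0,"tz": 0.3,"rx": 0,"ry": 0,"rz": 0,"gripper": -1},
    {"tx": 0,"ty": 0,"tz": 0.3,"rx": 0,"ry": 0,"rz": 0,"gripper": -1},
    {"tx": 0,"ty": 0,"tz": 0.3,"rx": 0,"ry": 0,"rz": 0,"gripper": -1},
    {"tx": 0,"ty": 0,"tz": 0.3,"rx": 0,"ry": 0,"rz": 0,"gripper": -1},
    {"tx": 0,"ty": 0,"tz": 0.3,"rx": 0,"ry": 0,"rz": 0,"gripper": -1},
    {"tx": 0,"ty": 0,"tz": 0,"rx": 0,"ry": 0,"rz": 0,"gripper": -1}
  ]
}}

```text
clock: 13.65
eef_pos: [501.5, 228.7, 101.9]
tcp_rot: [3.135, -0.002, 1.668]
contact_force: [5.8, 0.5, 4.2]
opening: -0.0
```

```bash
python3 -c "
from wc import *
st(); go(S(60,0,95))
im,d=r.grab_frame('side'); cv2.imwrite('pics/s5.png',cv2.resize(im[100:260,200:400,::-1],(700,560)))
print(r.place_of('red_ball_a_center','side'))
"
```

```text
stand 60.3 0.8 101.9
t 13.65 pos [501.5 228.7 101.9] rot [ 3.135e+00 -2.000e-03  1.668e+00] q [ 0.43  0.4   1.9  -0.    0.83  0.33] F [5.8 0.5 4.2] T [ 0.12 -0.94  0.03] op -0.0
R [[-0.097, 0.995, 0.006], [0.995, 0.097, 0.002], [0.002, 0.007, -1.0]]
shift cm [-0.08 -0.04  0.69]
[]
```

View pics/s5.png

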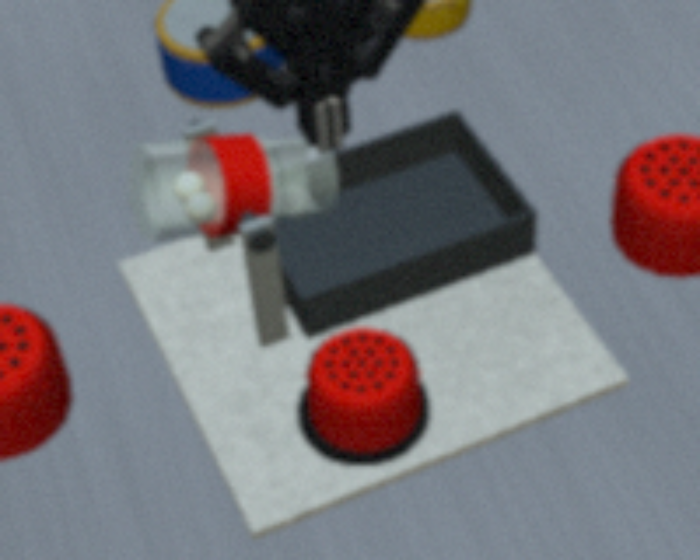

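The shaker is roughly 100° over with both balls inside (px 195,195), and the finger sits at the rim edge — raise, step back along the neck, and push down again.

Request:
{"op": "move_arm", "data": {
  "increments": [
    {"tx": 0,"ty": 0.1,"tz": -1.2,"rx": 0,"ry": 0,"rz": 0,"gripper": -1},
    {"tx": 0,"ty": 0,"tz": -1.2,"rx": 0,"ry": 0,"rz": 0,"gripper": -1},
    {"tx": 0,"ty": -1,"tz": 0,"rx": 0,"ry": 0,"rz": 0,"gripper": -1},
    {"tx": 0,"ty": -1,"tz": 0,"rx": 0,"ry": 0,"rz": 0,"gripper": -1},
    {"tx": 0,"ty": 0,"tz": 0.4,"rx": 0,"ry": 0,"rz": 0,"gripper": -1},
    {"tx": 0,"ty": 0,"tz": 0.4,"rx": 0,"ry": 0,"rz": 0,"gripper": -1},
    {"tx": 0,"ty": 0,"tz": 0.3,"rx": 0,"ry": 0,"rz": 0,"gripper": -1},
    {"tx": 0,"ty": 0,"tz": 0.3,"rx": 0,"ry": 0,"rz": 0,"gripper": -1},
    {"tx": 0,"ty": 0,"tz": 0.3,"rx": 0,"ry": 0,"rz": 0,"gripper": -1},
    {"tx": 0,"ty": 0,"tz": 0.3,"rx": 0,"ry": 0,"rz": 0,"gripper": -1},
    {"tx": 0,"ty": 0,"tz": 0,"rx": 0,"ry": 0,"rz": 0,"gripper": -1}
  ]
}}

```text
clock: 14.85
eef_pos: [481.0, 226.1, 105.0]
tcp_rot: [3.139, -0.0, 1.668]
contact_force: [2.6, -0.8, 3.6]
opening: 0.0
```

```bash
python3 -c "
from wc import *
st(); go(S(42,0,95))
"
```

```text
stand 39.6 0.2 105.0
t 14.85 pos [481.  226.1 105. ] rot [ 3.139 -0.     1.668] q [ 0.44  0.37  1.94 -0.    0.83  0.34] F [ 2.6 -0.8  3.6] T [-0.18 -0.4  -0.02] op 0.0
R [[-0.097, 0.995, 0.002], [0.995, 0.097, 0.001], [0.0, 0.002, -1.0]]
shift cm [-0.02  0.24  1.  ]
```

Request:
{"op": "move_arm", "data": {
  "increments": [
    {"tx": 0,"ty": 0.25,"tz": 0.1,"rx": 0,"ry": 0,"rz": 0,"gripper": -1},
    {"tx": 0,"ty": 0.25,"tz": 0.15,"rx": 0,"ry": 0,"rz": 0,"gripper": -1},
    {"tx": 0,"ty": 0.25,"tz": 0.15,"rx": 0,"ry": 0,"rz": 0,"gripper": -1},
    {"tx": 0,"ty": 0.25,"tz": 0.2,"rx": 0,"ry": 0,"rz": 0,"gripper": -1},
    {"tx": 0,"ty": 0,"tz": 0.15,"rx": 0,"ry": 0,"rz": 0,"gripper": -1},
    {"tx": 0,"ty": 0,"tz": 0.15,"rx": 0,"ry": 0,"rz": 0,"gripper": -1},
    {"tx": 0,"ty": 0,"tz": 0,"rx": 0,"ry": 0,"rz": 0,"gripper": -1}
  ]
}}

```text
clock: 15.55
eef_pos: [490.2, 227.1, 95.9]
tcp_rot: [3.141, -0.0, 1.668]
contact_force: [1.8, 0.0, 3.9]
opening: -0.001
```

```bash
python3 -c "
from wc import *
st(); go(S(42,0,95))
im,d=r.grab_frame('side'); cv2.imwrite('pics/s6.png',cv2.resize(im[100:260,200:400,::-1],(700,560)))
print(r.place_of('red_ball_a_center','side'))
"
```

```text
stand 48.9 0.3 95.9
t 15.55 pos [490.2 227.1  95.9] rot [ 3.141 -0.     1.668] q [ 0.43  0.39  1.93 -0.    0.82  0.33] F [1.8 0.  3.9] T [-0.02 -0.23 -0.01] op -0.001
R [[-0.097, 0.995, 0.001], [0.995, 0.097, 0.0], [0.0, 0.001, -1.0]]
shift cm [-0.03 -0.69  0.09]
[{'location': [163.5, 310.2], 'confidence': 0.57}]
```

View pics/s6.png

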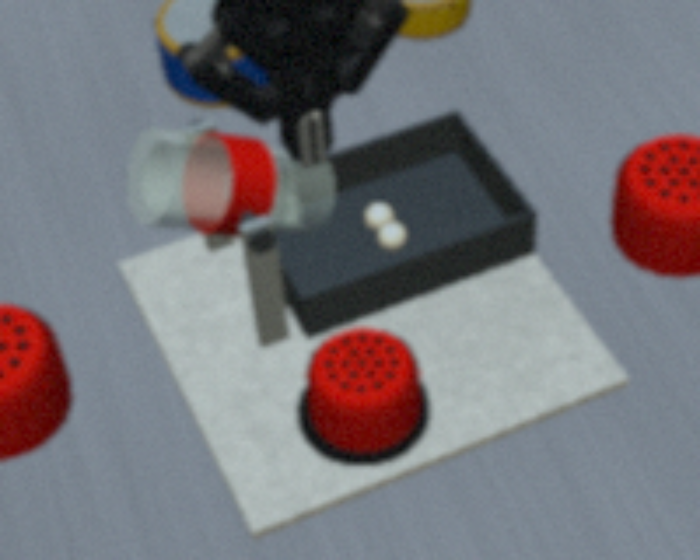

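Both white balls lie in the tray (crop px 380,215 and 392,235). Retreat straight up and check.

Request:
{"op": "move_arm", "data": {
  "increments": [
    {"tx": 0,"ty": 0.2,"tz": -1,"rx": 0,"ry": 0,"rz": 0,"gripper": -1},
    {"tx": 0,"ty": 0,"tz": -3,"rx": 0,"ry": 0,"rz": 0,"gripper": -1},
    {"tx": 0,"ty": 0,"tz": -4,"rx": 0,"ry": 0,"rz": 0,"gripper": -1},
    {"tx": 0,"ty": 0,"tz": -4,"rx": 0,"ry": 0,"rz": 0,"gripper": -1},
    {"tx": 0,"ty": 0,"tz": -2,"rx": 0,"ry": 0,"rz": 0,"gripper": -1},
    {"tx": 0,"ty": 0,"tz": 0,"rx": 0,"ry": 0,"rz": 0,"gripper": -1},
    {"tx": 0,"ty": 0,"tz": 0,"rx": 0,"ry": 0,"rz": 0,"gripper": -1},
    {"tx": 0,"ty": 0,"tz": 0,"rx": 0,"ry": 0,"rz": 0,"gripper": -1}
  ]
}}

```text
clock: 16.45
eef_pos: [490.6, 226.7, 234.5]
tcp_rot: [-3.139, 0.001, 1.668]
contact_force: [0.4, -0.1, -0.5]
opening: 0.001
```

```bash
python3 -c "
from wc import *
st(); go(S(42,0,95))
im,d=r.grab_frame('side'); cv2.imwrite('pics/s7.png',cv2.resize(im[60:260,180:430,::-1],(750,600)))
for o in r.place_of('red_ball_a_center','side'):
    v,u=np.round(o['location']).astype(int); print(o['confidence'],(back('side',u,v,d[v,u])-[441.6,222,0]).round(1))
"
```

```text
stand 49.2 -0.2 234.5
t 16.45 pos [490.6 226.7 234.5] rot [-3.139e+00  1.000e-03  1.668e+00] q [0.43 0.22 1.81 0.   1.11 0.33] F [ 0.4 -0.1 -0.5] T [-0.04  0.03 -0.02] op 0.001
R [[-0.097, 0.995, -0.002], [0.995, 0.097, -0.001], [-0.001, -0.002, -1.0]]
shift cm [ 0.03 -0.69 13.95]
0.4 [95.1 10.3 21.1]
```

View pics/s7.png

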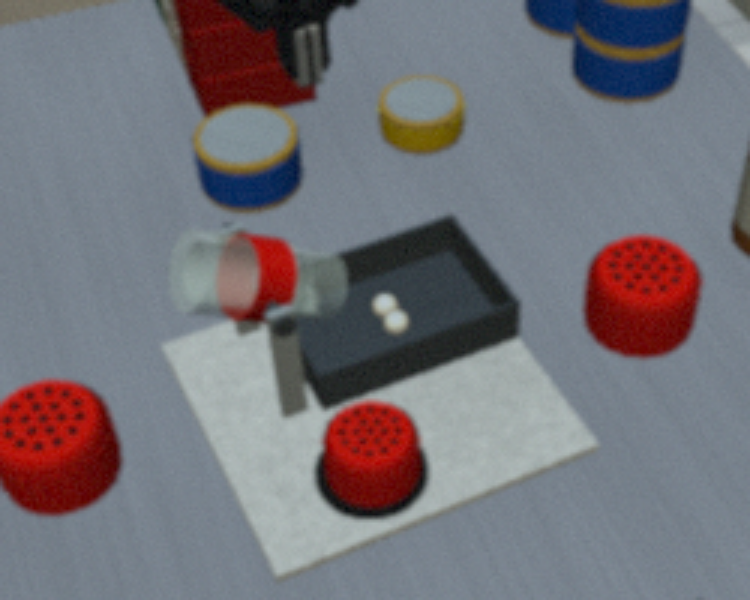

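Final state is good: the cap is on the pad (px 370,455), the shaker is tipped and empty, both balls are in the tray (385,303 and 395,320), and the arm is clear.

```bash
python3 -c "
from rig import r
print(r.sign_off())"
```

```text
the job is handed in; nothing more can be done
None
```

I unscrewed the red cap about 1.6 rad counterclockwise, lifted it off and set it open side down on the black pad. Then I tipped the shaker with the closed fingers until both balls rolled into its tray. I handed the job in at about 16.5 s.

- **Last checks:** The final side picture shows the cap upright on the pad and the shaker tipped over and empty. Both balls rest in the tray; the one the network found was at about x 95, y 10 mm from the stand's origin along the world axes, inside the tray. The gripper was clear of everything, at about zero force. The highest force I read was 18 N, when the cap touched down.
- **What went wrong along the way:** The first two move calls were refused for leaving out zero fields. The first downward push slid onto the rim edge, so I raised the fingers, stepped back along the neck and pushed again.
- **Weak or missing readings:** The ball network reported only one ball, with low confidence (0.4), and found none before the pour. The second ball is confirmed by eye only. I did not push the shaker all the way to its stop.

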